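# Close up the coffee grinder

## Robot

A 6-joint arm with a two-finger parallel gripper is mounted at the origin on the work surface. World frame = base frame: x ahead of the robot, y to its left, z up, the work surface at z = 0. Lengths are in m, angles in rad, forces in N, time in s.
With the tool pointing down it reaches from about 0.375 to 0.9 m from the base axis. Payload 3.1 kg.
Tool frame: the origin (TCP) lies at the very end of the fingers, on their centre line; the grasp point (between the pads) lies 19 mm behind it (robot.grasp_offset is the distance from the TCP to the grasp point, in m); z points along the fingers, y is the line along which they close (so a half turn about z gives the same grasp; the last joint's range is limited). The gripper opens to 85 mm and grips with 20 to 120 N. Pads are 22 mm wide; open, the fingers measure 114 mm over their backs; the gripper's body (76 mm by 85 mm) begins 54 mm behind the grasp point. The pads swing forward as they close: fully open they stand 13 mm farther back than shut.
Start: joints at [1.067, 0.527, 1.433, -0, 1.181, -0.178], TCP at [0.199, 0.592, 0.231] pointing down, gripper open.
Joint ranges: [-3.08, 3.08], [-0.75, 2.2], [0.22, 2.44], [-1.43, 4.57], [0, 2.65], [-2.85, 2.85]. Speed limits (rad/s): [2.79, 2.79, 3.14, 3.14, 3.14, 3.14].

## Interface

Orientations are given as [roll, pitch, yaw] about the fixed x, y, z axes, in that order (R = Rz(yaw) Ry(pitch) Rx(roll)).
In Python, from cell import robot, vision gives the robot as it stands.
- The arm moves only by the tool arm_command, never from a script. Its argument "moves" is text: rows parted by semicolons, each of 5 numbers parted by spaces: the opening, from 0 (shut) to 1 (fully open), then the shift along the world's x, y, z in units of 0.05 m (1.0 is 0.05 m), then the turn about the world's z in units of 90 degrees (1.0 is 90 degrees). A call has 1 to 8 rows; each row shifts and turns the commanded pose from where the row before left it; what a row does not reach is not made up. A row lasts 1/12 s, in which the tool goes at most 41.7 mm and 7.16 degrees, less where a joint would pass 70% of its speed; a pose out of reach is approached as far as the arm can. A call with a number of a shift or a turn outside -1 to 1 is refused whole. A call with a gripper value outside its range is refused whole. The fingers move at their own pace and stop on an object; "squeeze" is the grip in N (left out, the last holds). Time passes only in rows, so rows that do not move let the fingers close. It gives the time, the measured TCP pose, the force, the opening and the grip force at its end, in the units of the state.
- robot.state(): the state, without advancing time (a new reading comes with each control period).
- vision.read_camera(name): name is "scene" or "top" or "wrist"; returns the picture (400x640x3 uint8, red, green, blue); there is no depth.
- vision.get_calibration(name): a dict with "camera_matrix" (3x3 intrinsics, pixels), "R" (3x3) and "t" (3): a world point X has camera coordinates R X + t; the wrist camera has in their place "hand_eye" (4x4, takes a point from camera to tool coordinates, whose origin is the TCP and whose axes are the flange's). Camera axes: x right, y down, z forward; pixel columns grow to the right and rows downward; lengths in m; the calibration is good to about 2 mm. A picture is of the moment at which its call begins: read the wrist's pose just before it. get_calibration takes no time and is no camera call.
- robot.hand_in(): hands the job in; it is judged then, once.
The state is a dict: "time_s": time; "joint_positions": joint angles; "joint_vel": joint speeds; "joint_efforts": joint torques, N m; "eef_pos": TCP position; "tcp_rot": TCP orientation; "ft_force": force on the tool from outside, world axes, zero at the start; "torque": the same for the moment, N m; "finger_gap": finger opening in m; "finger_force": force on a finger pad.
Only numpy, scipy, OpenCV 4.12 (cv2) and the standard library are available. Lean on these libraries where they do the work, as an engineer would, in place of code of your own. Each camera call takes 0.05 s, during which the arm holds its last target. There are 200 camera calls.

## Task

The coffee grinder has been left with its hopper flap up and its grounds drawer out: with the fingertips, push the flap down until it is fully shut and push the drawer in until it is fully home. Only push: the grinder must stay standing where it is, neither lifted nor shoved along, and the coffee pot and the cups must be left standing where they are.

Things in the scene. Friction and masses are not known exactly. Their poses are not given: they have to be found in the camera images.
- grinder: The coffee grinder, a white plastic machine of some 2 to 3.3 kg standing loose on rubber feet on the wooden board. Origin: centre of its underside, z up; its -x axis points out of its front, the side where the drawer comes out. Base box: x -90 to 70 mm, y -65 to 65, z 0 to 70. Tower with square hopper on its rear part: x -30 to 70, y -55 to 55, z up to 190 (hopper rim). So a 60 mm deep ledge, 70 mm high, lies in front of the tower
- flap_hinge (a point): Middle of the flap's hinge line, which is the rear top edge of the hopper: grinder frame x 70, y 0, z 190 mm. The hinge line runs along the grinder's y
- flap (a joint): Hopper flap angle in rad: 0 = shut, lying level on the hopper rim; 1.57 = standing upright along the grinder's rear. Starts between 0.8 and 1.45. Its stiff hinge keeps it where it is left (about 0.1 N m to move it, 1 to 2 N near the free edge), so it has to be pushed all the way down. To shut it, the free edge swings over towards the grinder's front and down
- flap_edge (a point): Middle of the flap's free edge, on its outer face (the face that is on top when shut, and looks to the grinder's rear when upright). The flap is a plain white plate, 102 mm from hinge to free edge, 112 mm wide, 5 mm thick; hinge line on its inner face
- drawer (a joint): How far the grounds drawer is out, in m: 0 = fully home, stop at 0.065. Starts between 0.03 and 0.055. It slides in the grinder's x direction against about 1.5 N of friction, with no catch and no spring
- drawer_pull (a point): Middle of the front edge of the drawer's pull, a fixed lip 60 mm wide, 6 mm thick that juts 13 mm out of the flat grey drawer front, 60 mm above the grinder's underside. The drawer front is 124 mm wide and reaches from 10 to 66 mm above the grinder's underside. With the drawer home this point lies at grinder frame x -111, y 0, z 60 mm
- board: Fixed wooden board, 420 x 700 x 18 mm, on which everything stands; origin: centre of its underside, on the counter
- jebena: Coffee pot of dark clay, round belly 112 mm across, thin neck, 186 mm high with its stopper, loose; origin: centre of its underside
- cup0: Small white handleless cup, 58 mm across, 48 mm high, loose; origin: centre of its underside
- cup1: Small white handleless cup, 58 mm across, 48 mm high, loose; origin: centre of its underside
- cup2: Small white handleless cup, 58 mm across, 48 mm high, loose; origin: centre of its underside
Mind the look-alikes: they are no part of the job. Of the things like the jebena, leave any that is pink; of the rest the larger one is meant. What is meant by the grinder is not pink, and is the larger of those in its own colour.

How it is judged:
At the end, for the whole second after the job is handed in: The flap is shut (within 0.06 rad of level), the drawer is home (within 4 mm), the grinder stands at rest within 15 mm of where it stood, the pot and cups stand upright within 20 mm of where they stood (value of joint flap below 0.06 rad and value of joint drawer below 0.004 m and distance of grinder from where it was at the start of the episode below 0.015 m and angle between grinder's own z axis and vertical below 0.05 rad and linear speed of grinder below 0.01 m/s and distance of each of jebena, cup0, cup1, cup2 from where it was at the start of the episode below 0.02 m and angle between each of jebena, cup0, cup1, cup2's own z axis and vertical below 0.1 rad); the robot touches nothing.
It fails at once if the grinder is lifted, tipped or shoved more than 15 mm (distance of grinder from where it was at the start of the episode above 0.015 m or angle between grinder's own z axis and vertical above 0.12 rad).
It fails at once if the pot or a cup is lifted, knocked or moved more than 20 mm (distance of any of jebena, cup0, cup1, cup2 from where it was at the start of the episode above 0.02 m or angle between any of jebena, cup0, cup1, cup2's own z axis and vertical above 0.3 rad).
It also fails if it takes over 46 s, if anything falls off the work surface, if the arm or the gripper's body presses on something with over 40 N, if the wrist force passes 120 N, or if a joint passes its speed limit or range.

## Working session

There is one attempt and no reset: what is moved stays moved. The work goes in short steps, Python scripts to look and compute and a tool call to move; the robot and the scene stay as the last step left them, time stands still between calls to the robot, and variables do not carry over. Pictures are saved under pics/ and viewed, at most 10 in all, crops included, and the job is handed in when it is done.

Besides the shell and the picture viewer there is one more tool, called after "Emit:" as name(argument=value, ...) on one line, values as JSON. arm_command: Moves the arm, as the interface text tells. Its arguments: {"type":"object","properties":{"moves":{"type":"string"},"squeeze":{"type":"number"}},"required":["moves"]}

```bash
mkdir -p pics; python3 - <<'E'
from cell import robot, vision
import cv2
for n in ("scene","top"):
    cv2.imwrite(f"pics/{n}0.png",cv2.cvtColor(vision.read_camera(n),cv2.COLOR_RGB2BGR))
    c=vision.get_calibration(n); print(n,c)
s=robot.state();print(s)
E
```

```text
scene {'camera_matrix': array([[481.96721847,   0.        , 323.99517734],
       [  0.        , 481.96721847, 196.60427592],
       [  0.        ,   0.        ,   1.        ]]), 'R': array([[ 0.78315839, -0.62180334,  0.00485247],
       [-0.59040169, -0.7460121 , -0.3080451 ],
       [ 0.19516347,  0.23838319, -0.95135938]]), 't': array([-0.39017727,  0.31006012,  1.17128787])}
top {'camera_matrix': array([[404.96394377,   0.        , 320.76286874],
       [  0.        , 404.96394377, 200.2390828 ],
       [  0.        ,   0.        ,   1.        ]]), 'R': array([[-0.02124338, -0.99938073,  0.02805131],
       [-0.99242647,  0.01768351, -0.12156067],
       [ 0.12098935, -0.03042122, -0.99218755]]), 't': array([-0.02297273,  0.4778191 ,  1.03525249])}
{'time_s': 0.1, 'joint_positions': array([ 1.06746269e+00,  5.28381033e-01,  1.43375565e+00, -2.80243990e-05,
        1.18138807e+00, -1.78497855e-01]), 'joint_vel': array([-0.00095305, -0.0031088 , -0.00377475, -0.00207246,  0.00094765,
        0.0012978 ]), 'joint_efforts': array([ 5.89144111e-05, -4.43309784e+01, -1.78586787e+01, -2.05214515e-04,
        3.86926898e-03, -5.29112668e-06]), 'eef_pos': array([0.19913977, 0.59176033, 0.23043254]), 'tcp_rot': array([-3.13968665e+00, -3.17552829e-04,  2.81676724e+00]), 'ft_force': array([ 0.42652809,  0.81548966, -0.35815858]), 'torque': array([-0.00801679, -0.01494341, -0.00770736]), 'finger_force': 0.0, 'finger_gap': 0.08514042352207518}
```

View pics/scene0.png

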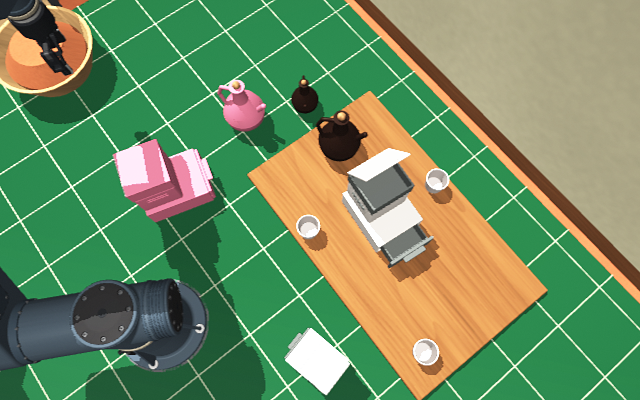

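View pics/top0.png

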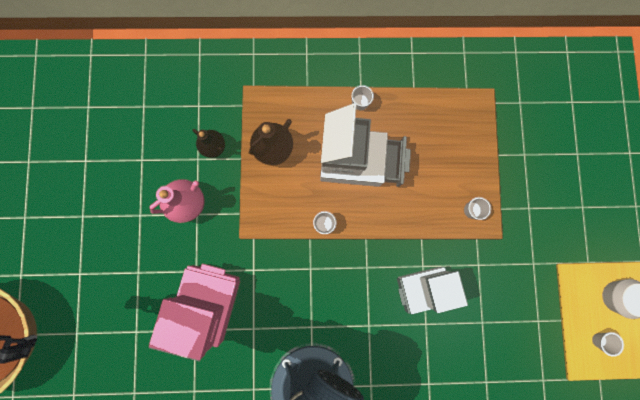

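The white grinder is at top pixel (355,155), with its front facing right (world -y). The dark jebena is behind it at (272,143) and a cup is close to it at (362,97). I'll zoom in.

```bash
python3 - <<'E'
import cv2
a=cv2.imread("pics/scene0.png")[130:280,320:460]; b=cv2.imread("pics/top0.png")[80:200,300:430]
a=cv2.resize(a,(560,600),interpolation=cv2.INTER_CUBIC); cv2.imwrite("pics/sc.png",a)
b=cv2.resize(b,(650,600),interpolation=cv2.INTER_CUBIC); cv2.imwrite("pics/tc.png",b)
E
```

```text
(no output)
```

View pics/sc.png

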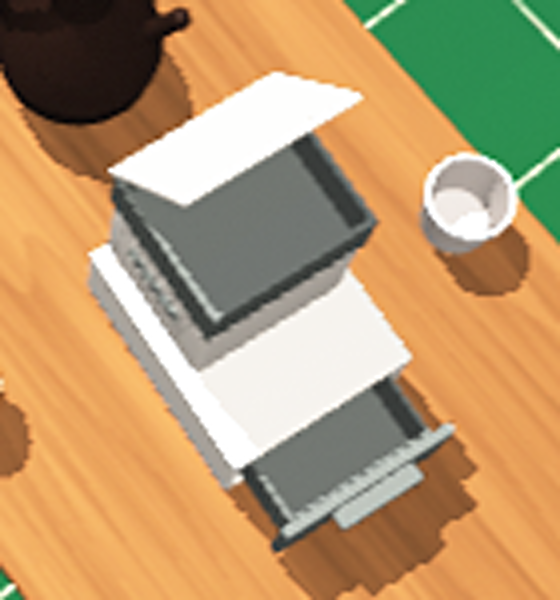

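View pics/tc.png

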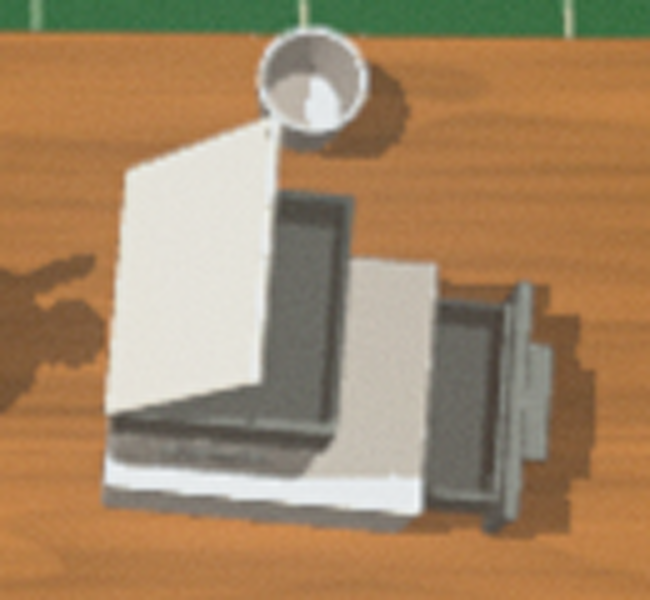

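Zoomed views show the corners of the base, hopper rim, flap and pull clearly. I'll fit pose, flap angle and drawer travel to those.

```bash
cat > fit.py <<'E'
import numpy as np
from scipy.optimize import least_squares
from cell import vision
cal={n:vision.get_calibration(n) for n in("scene","top")}
def proj(n,X):
    c=cal[n]; q=c["camera_matrix"]@(c["R"]@X+c["t"]); return q[:2]/q[2]
def world(p,g): # grinder frame -> world
    c,s=np.cos(p[2]),np.sin(p[2]); return np.array([p[0]+c*g[0]-s*g[1],p[1]+s*g[0]+c*g[1],.018+g[2]])
def fl(p,y,r,o=.005): # point of flap, o above inner face
    a=p[3]; return np.array([.07-r*np.cos(a)+o*np.sin(a),y,.19+r*np.sin(a)+o*np.cos(a)])
E
cat > a.py <<'E'
from fit import *
B=lambda x,y,z:(lambda p:np.array([x,y,z])/1000)
F=lambda y,r:(lambda p:fl(p,y,r))
D=lambda y:(lambda p:np.array([-.111-p[4],y,.063]))
sc=[((243,468),B(-90,65,70)),((410,355),B(-90,-65,70)),((93,250),B(70,65,70)),((207,338),B(-30,55,190)),((376,222),B(-30,-55,190)),
((185,206),F(.056,.102)),((362,97),F(-.056,.102)),((111,172),F(.056,0)),((278,71),F(-.056,0)),((342,529),D(.03)),((424,479),D(-.03))]
tp=[((437,262),B(-90,-65,70)),((421,515),B(-90,65,70)),((105,488),B(70,65,70)),((354,196),B(-30,-55,190)),((333,440),B(-30,55,190)),
((262,382),F(.056,.102)),((280,118),F(-.056,.102)),((106,415),F(.056,0)),((126,170),F(-.056,0)),((548,460),D(.03)),((553,345),D(-.03))]
def res(p):
    r=[(proj("scene",world(p,f(p)))-(np.array(c)/4+[320,130])) for c,f in sc]+[(proj("top",world(p,f(p)))-(np.array(c)/5+[300,80])) for c,f in tp]
    return np.ravel(r)
s=least_squares(res,[.6,-.08,1.57,1.1,.04],loss="soft_l1");p=s.x
print(p.round(4));print(res(p).reshape(-1,2).round(1).tolist())
np.save("p.npy",p)
print("edge",world(p,fl(p,0,.102)),"pull",world(p,[-.111-p[4],0,.06]),"hinge",world(p,[.07,0,.19]))
# cups, jebena on plane z
def ray(n,u,z):
    c=cal[n];d=c["R"].T@np.linalg.solve(c["camera_matrix"],[*u,1]);o=-c["R"].T@c["t"];return o+d*(z-o[2])/d[2]
print("cup",ray("top",(362.5,96),.066),"jeb top",ray("top",(266,129),.2),ray("scene",(341,118),.2),"jebbelly",ray("top",(270,145),.07))
E
python3 a.py
```

```text
[ 0.5866 -0.1077  1.4623  0.9374  0.0416]
[[-2.0, 1.3], [0.7, 1.3], [-1.2, 1.5], [1.4, -3.1], [0.5, 0.4], [-1.3, 0.8], [-0.3, 0.9], [-1.0, 0.1], [-1.2, 0.6], [0.0, 0.9], [0.1, 0.1], [0.1, -0.1], [-0.2, -0.5], [-0.5, -0.9], [0.1, -0.4], [0.7, -1.4], [-0.7, 0.1], [-0.0, -0.7], [-0.6, -0.5], [-0.3, -0.4], [-0.6, -0.4], [-0.2, -0.4]]
edge [ 0.58806103 -0.09416448  0.2931709 ] pull [ 0.57005852 -0.25948432  0.078     ] hinge [ 0.59416081 -0.03814921  0.208     ]
cup [ 0.74688822 -0.14680037  0.066     ] jeb top [0.61973908 0.09245047 0.2       ] [0.61835357 0.08916311 0.2       ] jebbelly [0.61720948 0.09599782 0.07      ]
```

Fit residuals are about 1 px: yaw 1.462, flap 0.94 rad, drawer 42 mm out. Next I'll raise the arm, shut the fingers, turn so the jaw axis runs across the grinder, and cross over.

Emit:
arm_command(moves="0 0 0 0.6 -0.078;0 0 0 0.6 -0.078;0 0 0 0.6 -0.078;0 0.1 -0.2 0.6 -0.078;0 0.36 -0.62 0 -0.078;0 0.36 -0.62 0 -0.078;0 0.36 -0.62 0 -0.078;0 0.36 -0.62 0 -0.078")

```text
time_s: 0.77
eef_pos: [0.2765, 0.4568, 0.351]
tcp_rot: [-3.141, 0.0, 1.832]
ft_force: [1.5, 0.5, 0.2]
finger_gap: 0.0002
finger_force: 0.0
```

Emit:
arm_command(moves="0 0.36 -0.62 0 -0.078;0 0.36 -0.62 0 -0.078;0 0.36 -0.62 0 -0.078;0 0.36 -0.62 0 0;0 0.36 -0.62 0 0;0 0.36 -0.62 0 0;0 0.36 -0.62 0 0;0 0.36 -0.62 0 0")

```text
time_s: 1.43
eef_pos: [0.4206, 0.2086, 0.3511]
tcp_rot: [-3.141, 0.0, 1.469]
ft_force: [0.1, 0.6, 0.4]
finger_gap: -0.0002
finger_force: 0.0
```

Emit:
arm_command(moves="0 0.36 -0.62 0 0;0 0.36 -0.62 0 0;0 0.36 -0.62 0 0;0 0.36 -0.62 0 0;0 0.36 -0.62 0 0;0 0.36 -0.62 0 0;0 0 0 0 0;0 0 0 0 0")

```text
time_s: 2.1
eef_pos: [0.5288, 0.0227, 0.3505]
tcp_rot: [-3.14, -0.0, 1.466]
ft_force: [-1.2, 0.2, 0.3]
finger_gap: 0.0002
finger_force: 0.0
```

Emit:
arm_command(moves="0 0.4 -0.67 0 0;0 0.4 -0.67 0 0;0 0.4 -0.67 0 0;0 0 0 -0.3 0;0 0 0 -0.3 0;0 0 0 0 0;0 0 0 0 0")

```text
time_s: 2.68
eef_pos: [0.5873, -0.0747, 0.3204]
tcp_rot: [-3.138, -0.001, 1.47]
ft_force: [0.8, 0.1, 0.7]
finger_gap: 0.0001
finger_force: 0.0
```

```bash
python3 - <<'E'
from cell import robot, vision
import cv2
print(robot.state()["eef_pos"])
a=cv2.resize(vision.read_camera("scene")[110:260,310:460],(600,600),interpolation=cv2.INTER_CUBIC)
cv2.imwrite("pics/s1.png",cv2.cvtColor(a,cv2.COLOR_RGB2BGR))
E
```

```text
[ 0.58725808 -0.07467821  0.32038331]
```

View pics/s1.png

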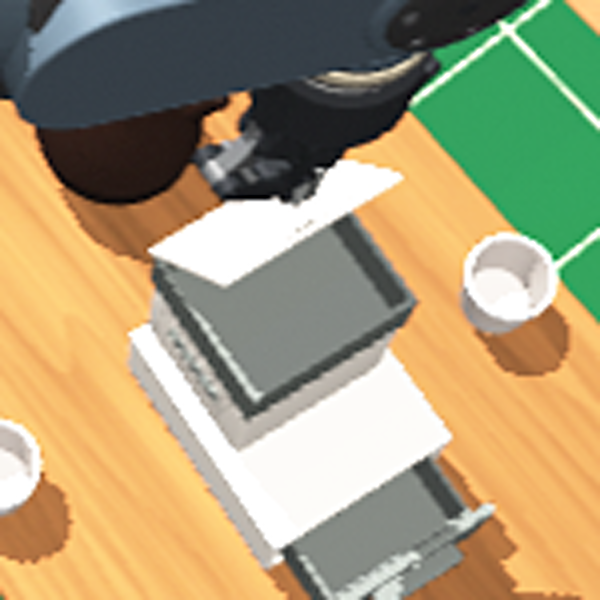

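The fingertip is at about (300,195), just behind and above the flap's free edge, as planned. Now I push down along the arc.

Emit:
arm_command(moves="0 0 -0.03 -0.24 0;0 0 -0.03 -0.24 0;0 0 -0.03 -0.24 0;0 0 -0.17 -0.14 0;0 0 -0.17 -0.14 0;0 0 -0.1 -0.15 0;0 0 -0.1 -0.15 0;0 0 -0.1 -0.15 0")

```text
time_s: 3.4
eef_pos: [0.5886, -0.1134, 0.2486]
tcp_rot: [3.141, 0.0, 1.469]
ft_force: [-0.4, 1.2, 0.7]
finger_gap: 0.0
finger_force: 0.5
```

Emit:
arm_command(moves="0 0 -0.06 -0.17 0;0 0 -0.06 -0.17 0;0 0 -0.03 -0.12 0;0 0 0 -0.1 0;0 0 0 0 0;0 0 0 0 0")

```text
time_s: 3.9
eef_pos: [0.5883, -0.12, 0.2204]
tcp_rot: [-3.141, -0.0, 1.469]
ft_force: [0.2, 0.3, 0.4]
finger_gap: 0.0002
finger_force: 0.0
```

Emit:
arm_command(moves="0 0 0 -0.05 0;0 0 0 -0.05 0;0 0 0 0 0;0 0 0 0 0")

```text
time_s: 4.23
eef_pos: [0.5884, -0.12, 0.2158]
tcp_rot: [-3.142, -0.0, 1.469]
ft_force: [-0.5, -0.3, 0.4]
finger_gap: 0.0001
finger_force: 0.0
```

Emit:
arm_command(moves="0 0 0 -0.02 0;0 0 0 -0.02 0;0 0 0 0 0;0 0 0 0 0")

```text
time_s: 4.57
eef_pos: [0.5884, -0.1201, 0.2138]
tcp_rot: [-3.142, -0.0, 1.469]
ft_force: [-0.2, 0.2, 0.3]
finger_gap: 0.0001
finger_force: 0.1
```

Emit:
arm_command(moves="0 0 0 -0.02 0;0 0 0 -0.02 0;0 0 0 0 0;0 0 0 0 0")

```text
time_s: 4.9
eef_pos: [0.5885, -0.1202, 0.2129]
tcp_rot: [3.141, 0.0, 1.469]
ft_force: [-1.3, 0.5, 5.8]
finger_gap: 0.0001
finger_force: 2.9
```

Emit:
arm_command(moves="0 0 0 -0.02 0;0 0 0 -0.02 0;0 0 0 0 0;0 0 0 0 0")

```text
time_s: 5.23
eef_pos: [0.5886, -0.1203, 0.2127]
tcp_rot: [3.14, 0.001, 1.469]
ft_force: [-3.7, 1.7, 13.8]
finger_gap: -0.0002
finger_force: 6.8
```

```bash
python3 - <<'E'
from cell import robot, vision
import cv2
print(robot.state()["eef_pos"],robot.state()["ft_force"])
a=cv2.resize(vision.read_camera("scene")[110:260,310:460],(600,600),interpolation=cv2.INTER_CUBIC)
cv2.imwrite("pics/s2.png",cv2.cvtColor(a,cv2.COLOR_RGB2BGR))
E
```

```text
[ 0.58860971 -0.1202601   0.21266068] [-3.7078367   1.73532416 13.78162833]
```

View pics/s2.png

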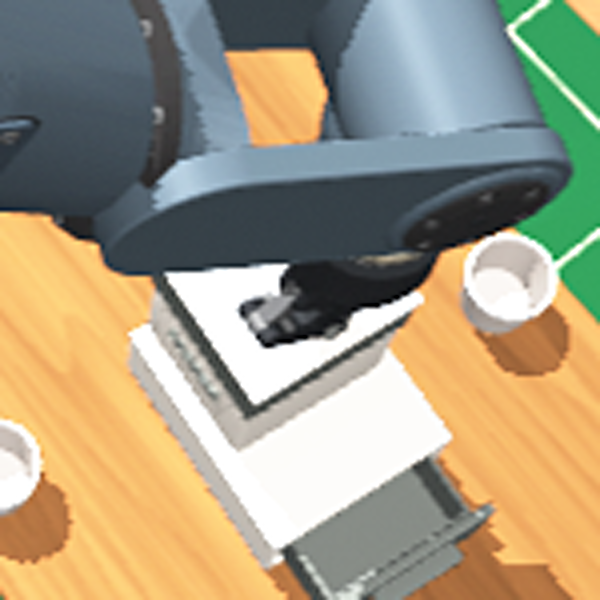

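The flap lies flat on the rim: pressed at z 0.2127, where 0.213 was expected, with a 14 N stop. Next, up and round to the front of the drawer.

Emit:
arm_command(moves="0 0 0 0.5 0;0 0 0 0.5 0;0 -0.08 -0.6 0 0;0 -0.08 -0.6 0 0;0 -0.08 -0.6 0 0;0 -0.08 -0.6 0 0;0 -0.06 -0.6 0 0;0 -0.06 -0.6 0 0")

```text
time_s: 5.95
eef_pos: [0.566, -0.3015, 0.2596]
tcp_rot: [-3.141, -0.0, 1.469]
ft_force: [-0.3, -0.1, 0.2]
finger_gap: 0.0001
finger_force: 0.0
```

Emit:
arm_command(moves="0 0 0 0 0;0 0 0 -0.7 0;0 0 0 -0.7 0;0 0 0 -0.7 0;0 0 0 -0.7 0;0 0 0 -0.7 0;0 0 0 -0.5 0;0 0 0 0 0")

```text
time_s: 6.62
eef_pos: [0.5627, -0.2969, 0.0538]
tcp_rot: [-3.131, -0.007, 1.469]
ft_force: [-0.3, 0.9, -0.5]
finger_gap: -0.0001
finger_force: 0.0
```

Emit:
arm_command(moves="0 0.02 0.2 0 0;0 0.02 0.2 0 0;0 0.02 0.15 0 0;0 0.01 0.15 0 0;0 0.02 0.15 0 0;0 0.01 0.15 0 0;0 0.01 0.1 0 0;0 0 0 0 0")

```text
time_s: 7.28
eef_pos: [0.5721, -0.2438, 0.0604]
tcp_rot: [3.141, -0.0, 1.47]
ft_force: [0.6, 0.2, -0.4]
finger_gap: -0.0001
finger_force: 0.0
```

Emit:
arm_command(moves="0 0.01 0.08 0 0;0 0.01 0.08 0 0;0 0 0.04 0 0;0 0 0 0 0;0 0 0 0 0")

```text
time_s: 7.7
eef_pos: [0.5725, -0.2347, 0.0595]
tcp_rot: [-3.14, -0.001, 1.469]
ft_force: [-0.1, 0.4, 0.5]
finger_gap: 0.0005
finger_force: 0.0
```

Emit:
arm_command(moves="0 0 0.03 0 0;0 0.01 0.03 0 0;0 0 0 0 0;0 0 0 0 0")

```text
time_s: 8.03
eef_pos: [0.5731, -0.2319, 0.0596]
tcp_rot: [-3.141, -0.001, 1.469]
ft_force: [-0.2, -0.5, -0.1]
finger_gap: -0.0004
finger_force: 0.2
```

```bash
python3 - <<'E'
from cell import robot, vision
import cv2
print(robot.state()["eef_pos"],robot.state()["ft_force"])
a=cv2.resize(vision.read_camera("top")[80:200,300:430],(650,600),interpolation=cv2.INTER_CUBIC)
cv2.imwrite("pics/t3.png",cv2.cvtColor(a,cv2.COLOR_RGB2BGR))
E
```

```text
[ 0.57308748 -0.23193347  0.05958504] [-0.1777813  -0.54073241 -0.13474388]
```

View pics/t3.png

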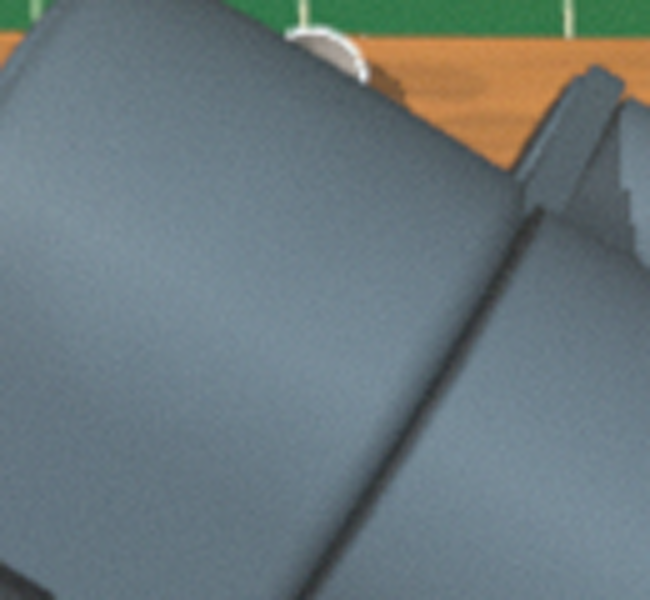

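The arm hides everything in this view, so I'll keep inching by force.

Emit:
arm_command(moves="0 0 0.02 0 0;0 0 0.02 0 0;0 0 0 0 0;0 0 0 0 0")

```text
time_s: 8.42
eef_pos: [0.5735, -0.2302, 0.0598]
tcp_rot: [3.142, -0.0, 1.469]
ft_force: [0.0, -0.2, -1.3]
finger_gap: 0.0001
finger_force: 0.5
```

Emit:
arm_command(moves="0 0 0.02 0 0;0 0 0.02 0 0;0 0 0 0 0;0 0 0 0 0")

```text
time_s: 8.75
eef_pos: [0.5736, -0.2281, 0.0599]
tcp_rot: [3.141, -0.0, 1.469]
ft_force: [0.5, -1.0, -1.6]
finger_gap: -0.0002
finger_force: 0.5
```

Emit:
arm_command(moves="0 0 0.02 0 0;0 0 0.01 0 0;0 0 0 0 0;0 0 0 0 0")

```text
time_s: 9.08
eef_pos: [0.5737, -0.2273, 0.0599]
tcp_rot: [3.141, 0.001, 1.469]
ft_force: [-0.1, -3.7, -0.6]
finger_gap: 0.0001
finger_force: 1.9
```

Emit:
arm_command(moves="0 0 0.02 0 0;0 0 0.01 0 0;0 0 0 0 0;0 0 0 0 0")

```text
time_s: 9.42
eef_pos: [0.5737, -0.2273, 0.06]
tcp_rot: [3.14, 0.003, 1.47]
ft_force: [-1.1, -7.2, -1.3]
finger_gap: -0.0003
finger_force: 3.8
```

The tip is now stopped, with the force at 7 N and no motion: the drawer is home. Retreat and check.

Emit:
arm_command(moves="0 -0.03 -0.3 0 0;0 -0.05 -0.5 0 0;0 -0.05 -0.5 0 0;0 0 0 0.7 0;0 0 0 0.7 0;0 0 0 0.7 0;0 0 0 0.7 0;0 0 0 0.7 0")

```text
time_s: 10.08
eef_pos: [0.5662, -0.2896, 0.2361]
tcp_rot: [-3.14, -0.003, 1.469]
ft_force: [0.0, 0.2, -0.2]
finger_gap: -0.0002
finger_force: 0.0
```

Emit:
arm_command(moves="0 -0.5 -0.6 0 0;0 -0.5 -0.6 0 0;0 -0.5 -0.6 0 0;0 -0.3 -0.6 0 0;0 0 -0.6 0 0;0 0 -0.6 0 0;0 0 0 0 0;0 0 0 0 0")

```text
time_s: 10.75
eef_pos: [0.476, -0.4713, 0.2342]
tcp_rot: [-3.141, -0.002, 1.466]
ft_force: [-0.3, 0.8, -0.2]
finger_gap: -0.0001
finger_force: 0.0
```

```bash
python3 - <<'E'
from cell import robot, vision
import cv2,numpy as np
print(robot.state()["eef_pos"])
t=vision.read_camera("top")[80:240,220:500]; s=vision.read_camera("scene")[110:270,300:460]
t=cv2.resize(t,None,fx=1.5,fy=1.5,interpolation=3); s=cv2.resize(s,None,fx=2.2,fy=2.2,interpolation=3)
c=np.zeros((352,780,3),np.uint8); c[:240,:420]=t; c[:,425:777]=s
cv2.imwrite("pics/e.png",cv2.cvtColor(c,cv2.COLOR_RGB2BGR))
E
```

```text
[ 0.47596241 -0.47134867  0.23421157]
```

View pics/e.png

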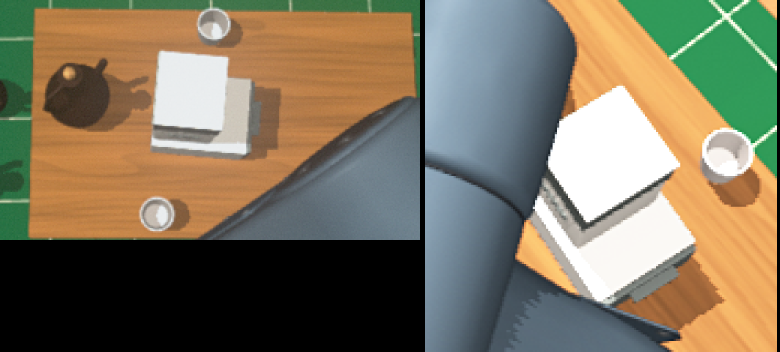

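The picture shows the flap flat on the rim and only the drawer front and lip showing. The grinder's front corner is at top pixel (387,133), unchanged, and the visible cups and pot haven't moved.

```bash
python3 -c "
from cell import robot
print(robot.hand_in())"
```

```text
the job is handed in; nothing more can be done
None
```

I pushed the flap fully shut and the drawer fully home and handed the job in at about 11 s; the grinder, pot and two cups were seen unmoved, the third cup was hidden behind the arm, and the hand-in gave no verdict.

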